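# Pull the slotted plug from the instrument housing

### The job

Take the puller with the flat bar handle from the wooden stand, put its cross foot down through the slot of the slotted plug in the grey housing, and give it a quarter turn, either way, so that the foot locks under the plug's lips. Pull the plug straight up out of the housing and set it down upright on the floor of the grey tray, then let go, leaving the puller standing in it.

Things in the scene. Friction and masses are not known exactly. Their poses are not given: they have to be found in the camera images.
- puller_handle (a point): Centre of the flat bar handle (50 mm along x, 20 along y, 28 tall) of a loose steel T puller, 120 tall, 0.2 kg, upright in one pocket, 22 deep, of a wooden stand (170 x 70 x 30). Grasp across the 20 mm. Below: a rod 12 thick and a cross foot parallel to the handle. x along the handle, z up the rod. The round-knobbed tool in the other pocket is not needed.
- puller_foot (a point): Centre of the underside of the puller's cross foot, 106 mm straight below the handle's centre, same axes. The foot is 50 mm long (x), 14 wide (y), 8 high.
- plug: Loose steel cup, 0.4 kg, 40 mm tall, 78 across; flange 98 across, 6 thick, on the lid of a fixed grey housing (150 x 280 x 58), 2 mm play in its port. Origin: centre of top face; z up, x along the slot. Slot 70 (x) by 30 (y), lips 6 thick; below, a round cavity 70 across, its floor 34 below the top. A foot turned across lifts it by the lips. The other port has a closed, bossed cover.
- tray_in (a point): Centre of the inner floor of the fixed grey open tray: inside 180 x 180 mm (x, y along its sides), 28 mm tall, walls and floor 5 mm thick, standing on the bench.
Mind the look-alikes: they are no part of the job. What is shaped like the plug but green is not meant.

How it is judged:
By the outcome, as a careful person would: the job done as asked, in the order asked, and still so for the second after the job is handed in, with the robot touching nothing.
It also fails if it takes over 64 s, if anything falls off the work surface, if the arm or the gripper's body presses on something with over 40 N, if the wrist force passes 120 N, or if a joint passes its speed limit or range.

### The arm

A 7-joint arm with a two-finger parallel gripper is mounted at the origin on the work surface. World frame = base frame: x ahead of the robot, y to its left, z up, the work surface at z = 0. Lengths are in m, angles in rad, forces in N, time in s.
With the tool pointing down it reaches from about 0.425 to 1.025 m from the base axis. Payload 9.4 kg.
Tool frame: the origin (TCP) lies at the very end of the fingers, on their centre line; the grasp point (between the pads) lies 19 mm behind it (env.tcp_to_grasp is the distance from the TCP to the grasp point, in m); z points along the fingers, y is the line along which they close (so a half turn about z gives the same grasp; the last joint's range is limited). The gripper opens to 93 mm and grips with 3 to 60 N. Pads are 15 mm wide; open, the fingers measure 128 mm over their backs; the gripper's body (75 mm by 188 mm) begins 65 mm behind the grasp point.
Start: joints at [1.119, 0.599, -0.003, 1.599, 0.002, 0.943, -0.08], TCP at [0.265, -0.675, 0.219] pointing down, gripper open.
Joint ranges: [-2.57, 2.57], [-0.35, 1.97], [-1.29, 1.29], [0.11, 2.56], [-1.05, 4.19], [0.11, 1.86], [-2.63, 2.63]. Speed limits (rad/s): [2.22, 2.22, 3.01, 3.01, 3.14, 3.14, 3.14].

### API

Orientations are given as a unit quaternion [w, x, y, z].
In Python, from rig import state, viewer, order, env gives the robot as it stands.
- The arm moves only by the tool servo_tool, never from a script. Its arguments are lists of equal length, an entry for each row: "offset": the shift along the tool's x, y, z in cm, a list of three; "turn": the turn about the tool's z in degrees. A call has 1 to 5 rows; each row shifts and turns the commanded pose from where the row before left it, along the tool's axes as they then stand; what a row does not reach is not made up. A row lasts 1/8 s, in which the tool goes at most 62.5 mm and 10.7 degrees, less where a joint would pass 70% of its speed; a pose out of reach is approached as far as the arm can. A call with a gripper value outside its range is refused whole. "grip" is the opening in per cent of the stroke, from 0 (shut) to 100 (fully open), set as the call begins (left out, the last holds). The fingers move at their own pace and stop on an object; the grip force is fixed at half the most. Time passes only in rows, so rows that do not move let the fingers close. It gives the time, the measured TCP pose, the force, the opening and the grip force at its end, in the units of the state.
- state(): the state, without advancing time (a new reading comes with each control period).
- viewer.get_image(name): name is "scene" or "top" or "wrist"; returns the picture (420x560x3 uint8, blue, green, red); there is no depth.
- viewer.camera_info(name): a dict with "mtx" (3x3 intrinsics, pixels), "world_from_camera" (4x4, takes a point from camera to world coordinates); the wrist camera has in their place "tool_from_camera" (4x4, takes a point from camera to tool coordinates, whose origin is the TCP and whose axes are the flange's). Camera axes: x right, y up, looking along -z (the intrinsics and any distortion apply to the point x, -y, -z); pixel columns grow to the right and rows downward; lengths in m; the calibration is good to about 2 mm. The wrist camera is an equidistant fisheye: a pixel r from the principal point sees the ray r / f radians off the axis. A picture is of the moment at which its call begins: read the wrist's pose just before it. camera_info takes no time and is no camera call.
- order.sign_off(): hands the job in; it is judged then, once.
The state is a dict: "t": time; "joint_positions": joint angles; "qd": joint speeds; "joint_efforts": joint torques, N m; "ee_pos": TCP position; "tcp_rot": TCP orientation; "wrist_force": force on the tool from outside, world axes, zero at the start; "torque": the same for the moment, N m; "grip_width": opening from 0.0 (shut) to 1.0 (fully open); "grasp_force": force on a finger pad.
Only numpy, scipy, OpenCV 4.12 (cv2) and the standard library are available. Lean on these libraries where they do the work, as an engineer would, in place of code of your own. Each camera call takes 0.05 s, during which the arm holds its last target. There are 200 camera calls.

## Working session

There is one attempt and no reset: what is moved stays moved. The work goes in short steps, Python scripts to look and compute and a tool call to move; the robot and the scene stay as the last step left them, time stands still between calls to the robot, and variables do not carry over. Pictures are saved under pics/ and viewed, at most 12 in all, crops included, and the job is handed in when it is done.

Besides the shell and the picture viewer there is one more tool, called after ">>>" by a JSON object that holds its "api" and its "payload", one argument or row to a line. servo_tool: Moves the arm, as the interface text tells. Its arguments: {"type":"object","properties":{"offset":{"type":"array"},"turn":{"type":"array"},"grip":{"type":"number"}},"required":["offset","turn"]}

```bash
mkdir -p pics; python3 - <<'E'
from rig import state, viewer
import cv2
for n in ("scene","top"):
    cv2.imwrite(f"pics/{n}0.png", viewer.get_image(n))
    c=viewer.camera_info(n); print(n,c["mtx"].tolist(),c["world_from_camera"].round(4).tolist() if hasattr(c["world_from_camera"],'round') else c["world_from_camera"],[k for k in c])
c=viewer.camera_info("wrist");print(c)
s=state();print(s["t"],s["ee_pos"],s["tcp_rot"],s["wrist_force"])
E
```

```text
scene [[410.5660942581205, 0.0, 281.29318203513236], [0.0, 410.5660942581205, 205.80962133949362], [0.0, 0.0, 1.0]] [[-0.8682, -0.2492, 0.4291, 0.9327], [0.4957, -0.4744, 0.7275, 0.6916], [0.0223, 0.8443, 0.5354, 0.6042], [0.0, 0.0, 0.0, 1.0]] ['mtx', 'world_from_camera']
top [[425.5617057626618, 0.0, 275.9568637120199], [0.0, 425.5617057626618, 214.3353819348004], [0.0, 0.0, 1.0]] [[-0.0105, 0.9911, -0.1324, 0.406], [-0.9999, -0.0096, 0.0076, -0.0021], [0.0062, 0.1325, 0.9912, 1.2514], [0.0, 0.0, 0.0, 1.0]] ['mtx', 'world_from_camera']
{'mtx': array([[325.1922621 ,   0.        , 281.54282815],
       [  0.        , 325.1922621 , 211.5157365 ],
       [  0.        ,   0.        ,   1.        ]]), 'tool_from_camera': array([[-4.15592117e-04,  9.63972931e-01,  2.66000030e-01,
         7.38373786e-02],
       [ 9.99999905e-01,  3.64834263e-04,  2.40232019e-04,
        -8.92265624e-04],
       [ 1.34531239e-04,  2.66000104e-01, -9.63972991e-01,
        -1.67386126e-01],
       [ 0.00000000e+00,  0.00000000e+00,  0.00000000e+00,
         1.00000000e+00]])}
0.1 [ 0.26524209 -0.67428002  0.21784276] [-6.64607544e-04  9.82488106e-01  1.86324028e-01 -1.91180658e-04] [ 0.14954436 -0.6054784   0.3240137 ]
```

View pics/scene0.png

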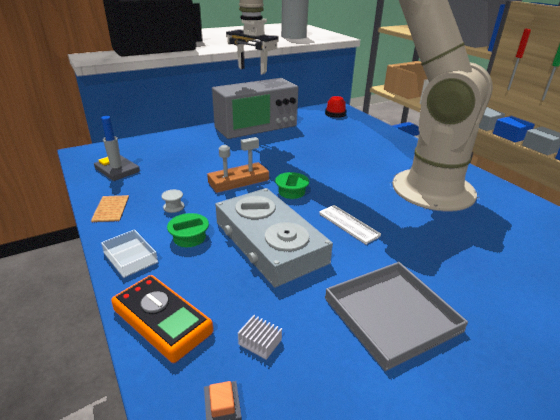

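View pics/top0.png

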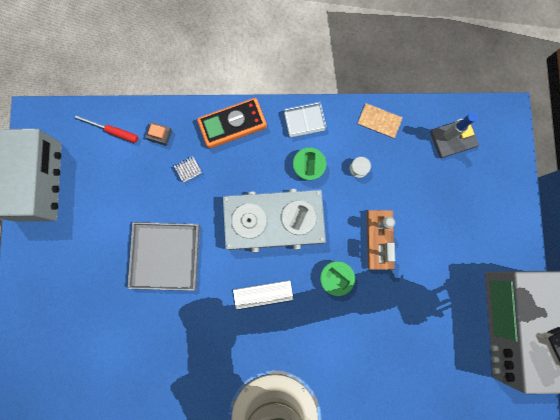

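The scene view shows the T puller at (250,148) in the stand, the slotted steel plug at (255,205) and the tray at (395,312). In the top view the bar is at about (388,253), the plug at (299,217) and the tray at (164,257).

```bash
cat > h.py <<'E'
import numpy as np, cv2
from rig import state, viewer
from scipy.spatial.transform import Rotation as R
def rot(q): return R.from_quat(np.r_[q[1:],q[0]])
def ray(n,px,pose=None):
    c=viewer.camera_info(n);K=c["mtx"];d=np.array([(px[0]-K[0,2])/K[0,0],(px[1]-K[1,2])/K[1,1]])
    if n=="wrist":
        r=np.linalg.norm(d); v=np.r_[d*np.sin(r)/max(r,1e-9),np.cos(r)]
        T=np.eye(4);T[:3,:3]=rot(pose[1]).as_matrix();T[:3,3]=pose[0];T=T@c["tool_from_camera"]
    else: v=np.r_[d,1];T=np.array(c["world_from_camera"])
    return T[:3,3],T[:3,:3]@(v*[1,-1,-1])
def at(n,px,z,pose=None):
    o,d=ray(n,px,pose);return o+d*(z-o[2])/d[2]
def pix(n,p,pose=None):
    c=viewer.camera_info(n);K=c["mtx"]
    if n=="wrist":
        T=np.eye(4);T[:3,:3]=rot(pose[1]).as_matrix();T[:3,3]=pose[0];T=T@c["tool_from_camera"]
    else: T=np.array(c["world_from_camera"])
    v=T[:3,:3].T@(np.array(p)-T[:3,3])*[1,-1,-1]
    if n=="wrist":
        s=np.hypot(v[0],v[1]);u=v[:2]/s*np.arctan2(s,v[2])
    else: u=v[:2]/v[2]
    return u*K[0,0]+K[:2,2]
E
python3 - <<'E'
from h import *
im=cv2.imread("pics/top0.png")
a=cv2.resize(im[200:280,355:415],(450,600),interpolation=cv2.INTER_CUBIC)
b=cv2.resize(im[195:241,275:321],(345,345),interpolation=cv2.INTER_CUBIC)
o=np.zeros((600,800,3),np.uint8);o[:,:450]=a;o[:345,452:797]=b
cv2.imwrite("pics/z1.png",o)
print("handle",at("top",(388,253),.128),"plug",at("top",(299,217),.064))
t=[at("top",p,.028) for p in ((131,222),(199,223),(197,290),(129,289))];print(np.round(t,3),np.mean(t,0))
print("hou",[at("top",p,.058).round(3) for p in ((224,197),(323,192),(326,244),(226,249))])
E
```

```text
handle [ 0.45037687 -0.3048947   0.128     ] plug [ 0.55640984 -0.07590977  0.064     ]
[[0.551 0.407 0.028]
 [0.546 0.211 0.028]
 [0.356 0.214 0.028]
 [0.36  0.406 0.028]] [0.45336063 0.30980711 0.028     ]
hou [array([0.617, 0.136, 0.058]), array([ 0.628, -0.146,  0.058]), array([ 0.48 , -0.151,  0.058]), array([0.469, 0.13 , 0.058])]
```

View pics/z1.png

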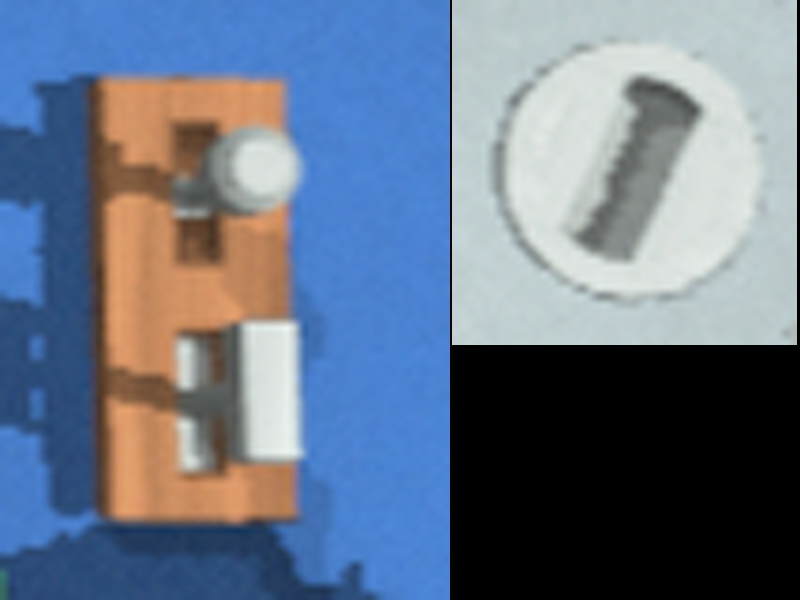

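The zoom shows the handle's top face centred at (272,390), which is (391.3,252) in the top image. Its long axis runs along image-vertical. The plug centre is at about (299,217.7), with the slot axis leaning about 25° right of image-vertical.

```bash
cat >> h.py <<'E'
def go(p,yaw):
    "tool-axis offset (cm) to TCP target p at the present axes, and turn (deg) to tool-x yaw"
    s=state();r=rot(s["tcp_rot"]);x=r.as_matrix()[:,0];y0=np.degrees(np.arctan2(x[1],x[0]))
    print("t",round(s["t"],2),"pos",np.round(s["ee_pos"],4),"yaw",round(y0,1),"off cm",(r.inv().apply(np.array(p)-s["ee_pos"])*100).round(2),"turn",round(-(yaw-y0),1),"F",np.round(s["wrist_force"],1),"q7",round(s["joint_positions"][6],2))
E
python3 - <<'E'
from h import *
Z=lambda x,y,z:at("top",(355+x/7.5-.5,200+y/7.5-.5),z)
c=[Z(*p,.128) for p in ((243,321),(298,321),(302,458),(246,460))];m=np.mean(c,0);print("handle",m,np.degrees(np.arctan2(*(c[0]+c[1]-c[2]-c[3])[1::-1])))
W=lambda x,y,z:at("top",(275+(x-452)/7.5-.5,195+y/7.5-.5),z)
a,b=W(632,258,.064),W(703,110,.064);print("slot",np.degrees(np.arctan2(*(b-a)[1::-1])));a,b=W(565,235,.064),W(630,85,.064);print(np.degrees(np.arctan2(*(b-a)[1::-1])),W(632,170,.064))
go(np.r_[m[:2],.19],0)
E
```

```text
handle [ 0.45431134 -0.31247187  0.128     ] -1.1950861780379731
slot -26.463987169469128
-24.12578130984485 [ 0.55595091 -0.07449416  0.064     ]
t 0.1 pos [ 0.2652 -0.6743  0.2178] yaw 21.5 off cm [ 30.84 -26.74   2.82] turn 21.5 F [ 0.1 -0.6  0.3] q7 -0.08
```

>>> {"api": "servo_tool", "payload": {
  "offset": [
    [3.5,-3.0,0],
    [3.5,-3.0,0],
    [3.5,-3.0,0],
    [3.5,-3.0,0],
    [3.5,-3.0,0]
  ],
  "turn": [0,0,0,0,0]
}}

```text
t: 0.72
ee_pos: [0.3738, -0.4695, 0.2183]
tcp_rot: [-0.0, 0.982, 0.186, -0.0]
wrist_force: [0.5, -1.3, 0.7]
grip_width: 1.0
grasp_force: 0.0
```

>>> {"api": "servo_tool", "payload": {
  "offset": [
    [3.3,-3.0,0],
    [3.3,-3.0,0],
    [3.3,-3.0,0],
    [3.2,-2.7,1.4],
    [0,0,1.4]
  ],
  "turn": [0,0,0,0,10.7]
}}

```text
t: 1.35
ee_pos: [0.4542, -0.3109, 0.1903]
tcp_rot: [-0.001, 0.996, 0.095, 0.0]
wrist_force: [-0.9, -0.5, 0.1]
grip_width: 0.999
grasp_force: 0.0
```

>>> {"api": "servo_tool", "payload": {
  "offset": [
    [0,0,0],
    [0,0,0],
    [0,0,0]
  ],
  "turn": [10.7,1.0,0]
}}

```text
t: 1.72
ee_pos: [0.4524, -0.3141, 0.1906]
tcp_rot: [0.0, 1.0, -0.006, -0.0]
wrist_force: [-0.4, -0.9, 0.3]
grip_width: 0.996
grasp_force: 0.0
```

```bash
python3 - <<'E'
from h import *
s=state();P=(s["ee_pos"],s["tcp_rot"]);im=viewer.get_image("wrist");cv2.imwrite("pics/w1.png",im)
print(pix("wrist",[.4543,-.3125,.128],P));go([.4543,-.3125,.19],-1)
import pickle;pickle.dump(P,open("P1","wb"))
E
```

```text
[280.55327507 222.12829786]
t 1.77 pos [ 0.4524 -0.3142  0.1907] yaw -0.7 off cm [ 0.19 -0.18  0.07] turn 0.3 F [-0.2 -0.3 -0.7] q7 -1.03
```

View pics/w1.png

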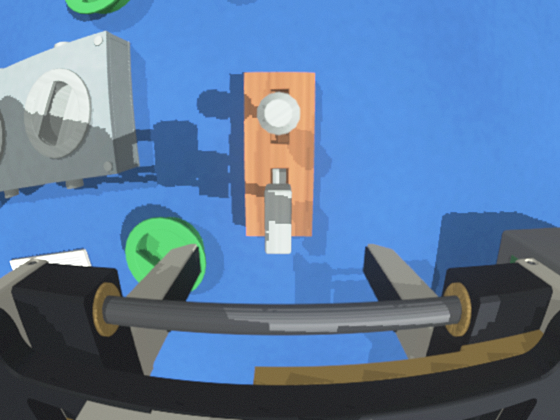

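The wrist view shows the bar's top face spanning about (265–292, 185–253), centre (279,219), against a predicted (280.5,222). The fingers straddle it. The plug is at (57,113).

```bash
python3 - <<'E'
from h import *
import pickle;P=pickle.load(open("P1","rb"))
c=[at("wrist",p,.128,P) for p in ((265,185),(291,185),(292,253),(267,253))];print(np.round(c,4),np.mean(c,0))
print("plug",at("wrist",(57,113),.064,P))
a,b=at("wrist",(60,143),.064,P),at("wrist",(72,84),.064,P);print(a,b,np.degrees(np.arctan2(*(b-a)[1::-1])))
go(np.r_[np.mean(c,0)[:2],.095],-1)
E
```

```text
[[ 0.4824 -0.3017  0.128 ]
 [ 0.4821 -0.3204  0.128 ]
 [ 0.4294 -0.3209  0.128 ]
 [ 0.4297 -0.3018  0.128 ]] [ 0.45590154 -0.31119528  0.128     ]
plug [ 0.55593182 -0.0770428   0.064     ]
[ 0.52332193 -0.07876025  0.064     ] [ 0.58371132 -0.0992171   0.064     ] -18.71376588489855
t 1.77 pos [ 0.4524 -0.3142  0.1907] yaw -0.7 off cm [ 0.35 -0.31  9.57] turn 0.3 F [-0.2 -0.3 -0.7] q7 -1.03
```

>>> {"api": "servo_tool", "payload": {
  "offset": [
    [0.3,-0.3,1.5],
    [0,0,2.5],
    [0,0,2.5],
    [0,0,2.0],
    [0,0,1.0]
  ],
  "turn": [0,0,0,0,0]
}}

```text
t: 2.4
ee_pos: [0.4549, -0.3108, 0.0939]
tcp_rot: [-0.001, 1.0, -0.008, -0.001]
wrist_force: [-0.6, -0.6, 0.7]
grip_width: 0.999
grasp_force: 0.0
```

>>> {"api": "servo_tool", "payload": {
  "offset": [
    [0,0,0],
    [0,0,0],
    [0,0,0],
    [0,0,0],
    [0,0,0]
  ],
  "turn": [0,0,0,0,0],
  "grip": 0
}}

```text
t: 3.02
ee_pos: [0.4556, -0.3113, 0.0959]
tcp_rot: [0.0, 1.0, -0.008, 0.0]
wrist_force: [-0.1, -0.8, -0.5]
grip_width: 0.509
grasp_force: 0.0
```

>>> {"api": "servo_tool", "payload": {
  "offset": [
    [0,0,0],
    [0,0,0],
    [0,0,0],
    [0,0,0],
    [0,0,0]
  ],
  "turn": [0,0,0,0,0],
  "grip": 0
}}

```text
t: 3.65
ee_pos: [0.4554, -0.3113, 0.0956]
tcp_rot: [0.0, 1.0, -0.008, -0.0]
wrist_force: [-0.6, 0.1, -0.4]
grip_width: 0.213
grasp_force: 30.0
```

>>> {"api": "servo_tool", "payload": {
  "offset": [
    [0,0,-1.0],
    [0,0,-2.0],
    [0,0,-2.5],
    [0,0,-2.5],
    [0,0,-2.0]
  ],
  "turn": [0,0,0,0,0]
}}

```text
t: 4.28
ee_pos: [0.4554, -0.3112, 0.1971]
tcp_rot: [0.0, 1.0, -0.008, 0.0]
wrist_force: [-0.1, -1.4, -3.0]
grip_width: 0.216
grasp_force: 30.0
```

>>> {"api": "servo_tool", "payload": {
  "offset": [
    [0.4,-2.5,0],
    [0.9,-4.5,0],
    [0.9,-4.5,0],
    [0.9,-4.5,0],
    [0.9,-4.0,0]
  ],
  "turn": [0,0,0,0,0]
}}

```text
t: 4.9
ee_pos: [0.4987, -0.1102, 0.1962]
tcp_rot: [-0.0, 1.0, -0.008, 0.0]
wrist_force: [0.4, -1.0, -1.0]
grip_width: 0.213
grasp_force: 30.0
```

>>> {"api": "servo_tool", "payload": {
  "offset": [
    [0,-2.5,0],
    [0,-1.0,0],
    [0,0,0],
    [0,0,0],
    [0,0,0]
  ],
  "turn": [0,0,8,8,7]
}}

```text
t: 5.52
ee_pos: [0.499, -0.0779, 0.1959]
tcp_rot: [0.0, 0.978, -0.21, 0.0]
wrist_force: [0.4, -0.4, -2.2]
grip_width: 0.215
grasp_force: 30.0
```

```bash
python3 - <<'E'
from h import *
s=state();P=(s["ee_pos"],s["tcp_rot"]);im=viewer.get_image("wrist");cv2.imwrite("pics/w2.png",im)
print(pix("wrist",[.556,-.0755,.064],P),s["grip_width"],s["grasp_force"]);go([.556,-.0755,.19],-24.5)
import pickle;pickle.dump(P,open("P2","wb"))
E
```

```text
[254.35968135 148.15298411] 0.21491932674536635 29.996499717235565
t 5.58 pos [ 0.499  -0.0779  0.1959] yaw -24.6 off cm [ 5.08 -2.59  0.59] turn -0.1 F [ 0.4 -0.1 -1.8] q7 -1.84
```

View pics/w2.png

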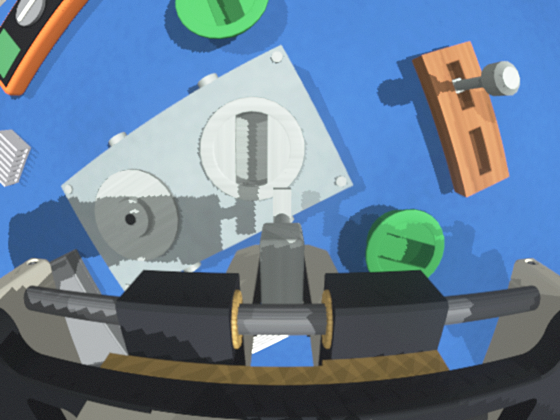

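The plug is centred at about (252,148), with the slot running almost image-vertical, so the yaw is right. The held puller's foot end is at about (283,190).

```bash
python3 - <<'E'
from h import *
import pickle;P=pickle.load(open("P2","rb"))
c=at("wrist",(252.3,148),.064,P);print(c)
M=rot(P[1]).as_matrix()
for y in (-.007,.007): print(pix("wrist",P[0]+M@[.025,y,.079],P))
for a,b in (((235,180),(234,115)),((269,185),(267,115))):
    a,b=at("wrist",a,.064,P),at("wrist",b,.064,P);print(np.degrees(np.arctan2(*(b-a)[1::-1])),((a+b)/2).round(4))
go(np.r_[c[:2],.19],-24.5)
E
```

```text
[ 0.55693033 -0.07383447  0.064     ]
[273.43735005 186.71233131]
[291.58542674 186.70612067]
-24.526160951980895 [ 0.5642 -0.0588  0.064 ]
-22.98675698862453 [ 0.5489 -0.086   0.064 ]
t 5.58 pos [ 0.499  -0.0779  0.1959] yaw -24.6 off cm [ 5.1  -2.78  0.59] turn -0.1 F [ 0.4 -0.1 -1.8] q7 -1.84
```

>>> {"api": "servo_tool", "payload": {
  "offset": [
    [2.5,-1.4,0],
    [2.6,-1.4,0],
    [0,0,0],
    [0,0,1.5],
    [0,0,1.5]
  ],
  "turn": [0,0,0,0,0]
}}

```text
t: 6.2
ee_pos: [0.556, -0.0724, 0.1645]
tcp_rot: [0.0, 0.978, -0.207, -0.0]
wrist_force: [-0.2, -0.6, -1.4]
grip_width: 0.216
grasp_force: 30.0
```

```bash
python3 - <<'E'
from h import *
go([.5567,-.0733,.125],-24.2)
cv2.imwrite("pics/s3.png",cv2.resize(viewer.get_image("scene")[100:300,180:360],(720,600)[:2] if 0 else (540,600)))
E
```

```text
t 6.2 pos [ 0.556  -0.0724  0.1645] yaw -23.9 off cm [0.1  0.05 3.95] turn 0.3 F [-0.2 -0.6 -1.4] q7 -1.83
```

View pics/s3.png

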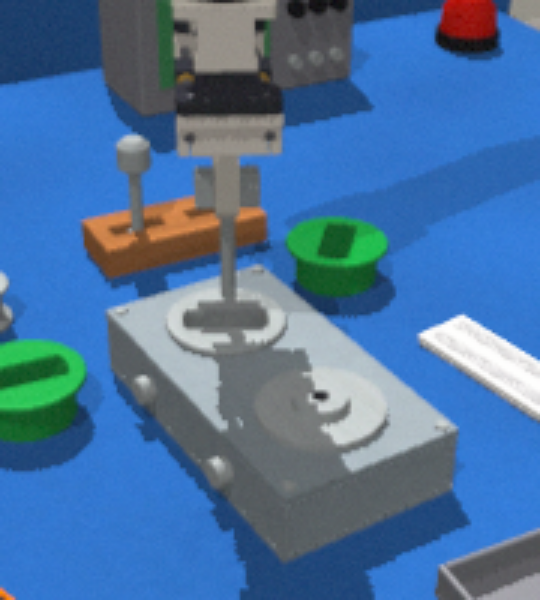

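The zoomed scene view shows the foot at about (228,300–315), directly over the slot and parallel to it. I'll descend now.

>>> {"api": "servo_tool", "payload": {
  "offset": [
    [0,0,0.7],
    [0,0,0.8],
    [0,0,0.8],
    [0,0,0.9],
    [0,0,0.7]
  ],
  "turn": [0,0,0,0,0]
}}

```text
t: 6.88
ee_pos: [0.5571, -0.072, 0.126]
tcp_rot: [0.0, 0.978, -0.207, -0.0]
wrist_force: [-0.5, -0.7, -3.0]
grip_width: 0.214
grasp_force: 30.0
```

>>> {"api": "servo_tool", "payload": {
  "offset": [
    [0,0,0]
  ],
  "turn": [0]
}}

```text
t: 7.0
ee_pos: [0.5569, -0.072, 0.126]
tcp_rot: [0.0, 0.978, -0.207, -0.001]
wrist_force: [-1.0, -0.1, -1.4]
grip_width: 0.214
grasp_force: 30.0
```

>>> {"api": "servo_tool", "payload": {
  "offset": [
    [0,0,0],
    [0,0,0],
    [0,0,0],
    [0,0,0],
    [0,0,0]
  ],
  "turn": [-6,-10,-10,-10,-10]
}}

```text
t: 7.62
ee_pos: [0.5574, -0.0721, 0.1269]
tcp_rot: [0.0, 0.981, 0.194, 0.0]
wrist_force: [-1.1, 0.1, -2.5]
grip_width: 0.211
grasp_force: 30.0
```

>>> {"api": "servo_tool", "payload": {
  "offset": [
    [0,0,0],
    [0,0,0],
    [0,0,0],
    [0,0,0],
    [0,0,0]
  ],
  "turn": [-10,-10,-10,-10,-4]
}}

```text
t: 8.25
ee_pos: [0.5574, -0.0724, 0.1268]
tcp_rot: [0.0, 0.837, 0.547, 0.0]
wrist_force: [-0.4, -1.0, -1.5]
grip_width: 0.212
grasp_force: 30.0
```

```bash
python3 - <<'E'
from h import *
go([.5567,-.0733,.125],65.8)
cv2.imwrite("pics/s4.png",cv2.resize(viewer.get_image("scene")[100:300,180:360],(540,600)))
E
```

```text
t 8.25 pos [ 0.5574 -0.0724  0.1268] yaw 66.3 off cm [-0.11 -0.02  0.18] turn 0.5 F [-0.4 -1.  -1.5] q7 -0.68
```

View pics/s4.png

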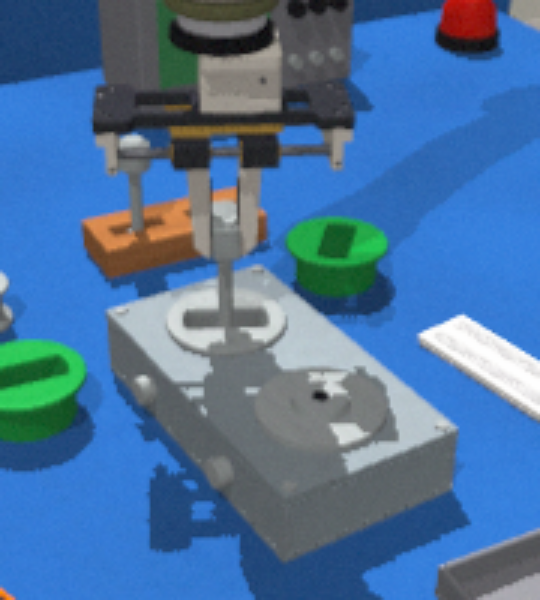

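The rod stands in the slot at (226,315) with the foot under the lips, and the plug has not moved. I'll lift slowly.

>>> {"api": "servo_tool", "payload": {
  "offset": [
    [0,0,-0.4],
    [0,0,-0.4],
    [0,0,-0.3],
    [0,0,-0.3],
    [0,0,-0.3]
  ],
  "turn": [0,0,0,0,0]
}}

```text
t: 8.93
ee_pos: [0.5569, -0.072, 0.1435]
tcp_rot: [-0.0, 0.838, 0.545, -0.0]
wrist_force: [0.7, -0.3, -5.3]
grip_width: 0.21
grasp_force: 30.0
```

>>> {"api": "servo_tool", "payload": {
  "offset": [
    [0,0,-0.4],
    [0,0,-0.5],
    [0,0,-0.6],
    [0,0,-0.7],
    [0,0,-0.8]
  ],
  "turn": [0,0,0,0,0]
}}

```text
t: 9.55
ee_pos: [0.5572, -0.072, 0.1741]
tcp_rot: [-0.0, 0.838, 0.545, -0.0]
wrist_force: [-0.4, 0.9, -6.1]
grip_width: 0.209
grasp_force: 30.0
```

>>> {"api": "servo_tool", "payload": {
  "offset": [
    [0,0,-0.9],
    [0,0,-0.9],
    [0,0,-0.9],
    [0,0,-0.7],
    [0,0,-0.4]
  ],
  "turn": [0,0,0,0,0]
}}

```text
t: 10.18
ee_pos: [0.5573, -0.072, 0.2121]
tcp_rot: [0.0, 0.838, 0.545, 0.0]
wrist_force: [0.9, 0.0, -6.3]
grip_width: 0.211
grasp_force: 30.0
```

```bash
python3 - <<'E'
from h import *
go([.4534,.3098,.21],65.8)
cv2.imwrite("pics/s5.png",cv2.resize(viewer.get_image("scene")[60:300,180:360],(450,600)))
E
```

```text
t 10.18 pos [ 0.5573 -0.072   0.2121] yaw 66.1 off cm [ 30.69 -24.98   0.2 ] turn 0.3 F [ 0.9  0.  -6.3] q7 -0.61
```

View pics/s5.png

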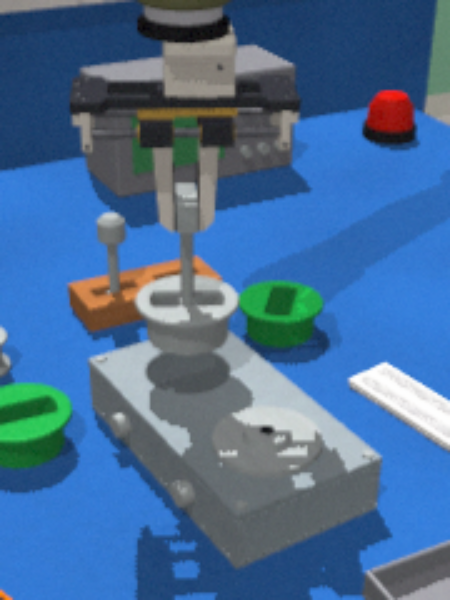

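The plug is clear of the housing and hangs level, seen at (187,310). The vertical force of about −6 N matches the load of plug and puller. I'll carry it to the tray.

>>> {"api": "servo_tool", "payload": {
  "offset": [
    [0.6,-0.5,-1.0],
    [1.2,-1.0,-1.0],
    [2.0,-1.6,-0.5],
    [2.5,-2.0,0],
    [2.5,-2.0,0]
  ],
  "turn": [0,0,0,0,0]
}}

```text
t: 10.85
ee_pos: [0.5274, 0.0394, 0.2373]
tcp_rot: [-0.0, 0.838, 0.546, 0.0]
wrist_force: [-0.8, -0.1, -5.4]
grip_width: 0.21
grasp_force: 30.0
```

>>> {"api": "servo_tool", "payload": {
  "offset": [
    [2.5,-2.0,0],
    [2.5,-2.0,0],
    [2.5,-2.0,0],
    [2.5,-2.0,0],
    [2.5,-2.0,0]
  ],
  "turn": [0,0,0,0,0]
}}

```text
t: 11.48
ee_pos: [0.4862, 0.1942, 0.2373]
tcp_rot: [-0.0, 0.838, 0.546, 0.0]
wrist_force: [0.8, -0.1, -5.5]
grip_width: 0.213
grasp_force: 30.0
```

>>> {"api": "servo_tool", "payload": {
  "offset": [
    [2.5,-2.0,0],
    [2.5,-2.0,0],
    [2.0,-1.8,0],
    [1.5,-1.2,0],
    [0.9,-0.9,0]
  ],
  "turn": [0,0,0,0,0]
}}

```text
t: 12.1
ee_pos: [0.4526, 0.3112, 0.2369]
tcp_rot: [-0.0, 0.838, 0.546, 0.0]
wrist_force: [0.0, -0.2, -4.5]
grip_width: 0.209
grasp_force: 30.0
```

```bash
python3 - <<'E'
from h import *
go([.4534,.3098,.118],65.8)
cv2.imwrite("pics/s6.png",viewer.get_image("scene"))
E
```

```text
t 12.1 pos [0.4526 0.3112 0.2369] yaw 66.1 off cm [-0.1   0.13 11.89] turn 0.3 F [ 0.  -0.2 -4.5] q7 -1.36
```

View pics/s6.png

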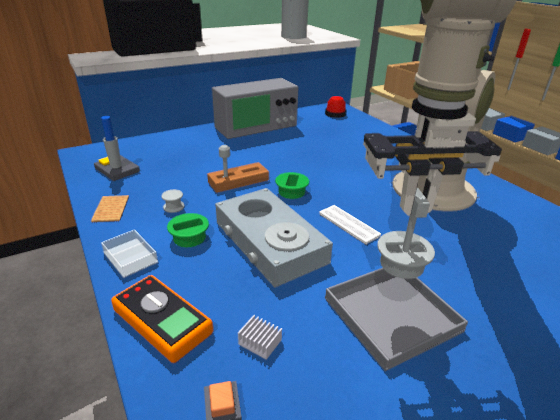

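The plug hangs over the tray at (405,255), and the port at (257,208) is empty. I'll lower it.

>>> {"api": "servo_tool", "payload": {
  "offset": [
    [0,0,1.5],
    [0,0,2.5],
    [0,0,2.5],
    [0,0,2.5],
    [0,0,1.7]
  ],
  "turn": [0,0,0,0,0]
}}

```text
t: 12.78
ee_pos: [0.4532, 0.3083, 0.1277]
tcp_rot: [0.0, 0.839, 0.545, -0.001]
wrist_force: [1.0, -0.1, -4.6]
grip_width: 0.212
grasp_force: 30.0
```

>>> {"api": "servo_tool", "payload": {
  "offset": [
    [0,0,0.3],
    [0,0,0.3],
    [0,0,0.3],
    [0,0,0.3],
    [0,0,0.3]
  ],
  "turn": [0,0,0,0,0]
}}

```text
t: 13.4
ee_pos: [0.4536, 0.3104, 0.115]
tcp_rot: [-0.0, 0.838, 0.545, 0.001]
wrist_force: [-0.2, -0.3, -2.0]
grip_width: 0.215
grasp_force: 30.0
```

>>> {"api": "servo_tool", "payload": {
  "offset": [
    [0,0,0.3],
    [0,0,0.3],
    [0,0,0.3],
    [0,0,0.2],
    [0,0,0]
  ],
  "turn": [0,0,0,0,0]
}}

```text
t: 14.02
ee_pos: [0.4531, 0.3099, 0.1034]
tcp_rot: [0.0, 0.838, 0.545, -0.0]
wrist_force: [0.1, 0.3, -2.4]
grip_width: 0.215
grasp_force: 30.0
```

The force dropped to −2 N, so the plug stands on the tray floor. Now I'll lower the foot onto the cavity floor.

>>> {"api": "servo_tool", "payload": {
  "offset": [
    [0,0,0.15],
    [0,0,0.15],
    [0,0,0.1],
    [0,0,0.0],
    [0,0,0]
  ],
  "turn": [0,0,0,0,0]
}}

```text
t: 14.65
ee_pos: [0.4532, 0.31, 0.0996]
tcp_rot: [-0.0, 0.838, 0.545, -0.0]
wrist_force: [-0.2, 0.2, -2.2]
grip_width: 0.213
grasp_force: 30.0
```

>>> {"api": "servo_tool", "payload": {
  "offset": [
    [0,0,0.1],
    [0,0,0],
    [0,0,0]
  ],
  "turn": [0,0,0]
}}

```text
t: 15.02
ee_pos: [0.4532, 0.31, 0.0986]
tcp_rot: [-0.0, 0.838, 0.545, -0.0]
wrist_force: [0.4, 0.5, -1.3]
grip_width: 0.209
grasp_force: 30.0
```

>>> {"api": "servo_tool", "payload": {
  "offset": [
    [0,0,0.1],
    [0,0,0.05],
    [0,0,0]
  ],
  "turn": [0,0,0]
}}

```text
t: 15.4
ee_pos: [0.4533, 0.3102, 0.0985]
tcp_rot: [0.0, 0.838, 0.545, 0.001]
wrist_force: [-3.7, -2.9, 18.2]
grip_width: 0.216
grasp_force: 30.0
```

The foot is on the cavity floor (+18 N). I'll ease off, then open slowly.

>>> {"api": "servo_tool", "payload": {
  "offset": [
    [0,0,-0.1],
    [0,0,0],
    [0,0,0]
  ],
  "turn": [0,0,0]
}}

```text
t: 15.78
ee_pos: [0.4533, 0.3101, 0.0986]
tcp_rot: [0.0, 0.838, 0.545, 0.0]
wrist_force: [-1.6, -1.6, 8.1]
grip_width: 0.214
grasp_force: 30.0
```

>>> {"api": "servo_tool", "payload": {
  "offset": [
    [0,0,0],
    [0,0,0],
    [0,0,0],
    [0,0,0],
    [0,0,0]
  ],
  "turn": [0,0,0,0,0],
  "grip": 50
}}

```text
t: 16.4
ee_pos: [0.4532, 0.31, 0.098]
tcp_rot: [-0.0, 0.838, 0.545, -0.0]
wrist_force: [-0.5, -0.6, 0.4]
grip_width: 0.501
grasp_force: 0.0
```

```bash
python3 - <<'E'
from h import *
go([.4534,.3098,.2],65.8)
cv2.imwrite("pics/s7.png",cv2.resize(viewer.get_image("scene")[120:370,310:500],(456,600)))
E
```

```text
t 16.4 pos [0.4532 0.31   0.098 ] yaw 66.1 off cm [-1.00e-02  3.00e-02 -1.02e+01] turn 0.3 F [-0.5 -0.6  0.4] q7 -1.49
```

View pics/s7.png

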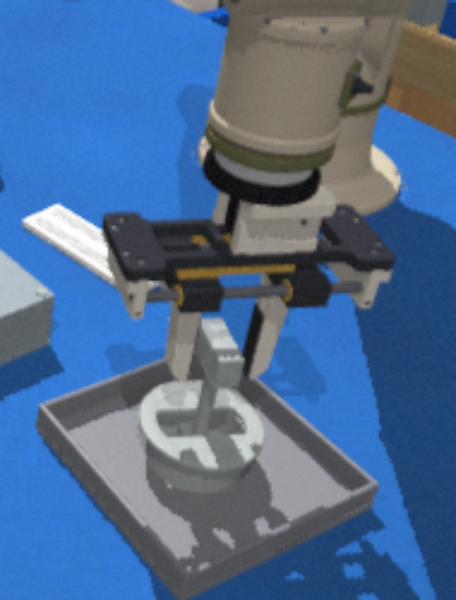

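The plug stands upright on the tray floor at (203,430), and the puller stands free at (215,370) with the fingers open on both sides. I'll retreat straight up.

>>> {"api": "servo_tool", "payload": {
  "offset": [
    [0,0,-0.5],
    [0,0,-2],
    [0,0,-3],
    [0,0,-4],
    [0,0,-4]
  ],
  "turn": [0,0,0,0,0]
}}

```text
t: 17.08
ee_pos: [0.453, 0.3099, 0.2346]
tcp_rot: [-0.0, 0.838, 0.545, -0.0]
wrist_force: [0.7, -0.1, 0.6]
grip_width: 0.503
grasp_force: 0.0
```

>>> {"api": "servo_tool", "payload": {
  "offset": [
    [0,0,-2],
    [0,0,0],
    [0,0,0],
    [0,0,0],
    [0,0,0]
  ],
  "turn": [0,0,0,0,0]
}}

```text
t: 17.7
ee_pos: [0.4529, 0.3099, 0.2523]
tcp_rot: [-0.0, 0.838, 0.545, -0.001]
wrist_force: [0.4, 0.4, -0.5]
grip_width: 0.5
grasp_force: 0.0
```

```bash
python3 - <<'E'
from h import *
im=viewer.get_image("scene")[120:370,310:500]
from rig import order
c=[pix("scene",[.4532,.31,z])-[310,120] for z in (.128-.003,.045)]
print([(x*2.4).round() for x in c],state()["t"])
cv2.imwrite("pics/s8.png",cv2.resize(im,(456,600)))
E
```

```text
[array([219., 345.]), array([201., 422.])] 17.75
```

```bash
python3 - <<'E'
import cv2,numpy as np
a=cv2.imread("pics/s7.png").astype(int);b=cv2.imread("pics/s8.png").astype(int)
print(np.abs(a-b)[325:480,140:240].mean(), np.abs(a-b)[100:300,100:300].mean())
E
```

```text
11.649505376344086 46.4949
```

View pics/s8.png

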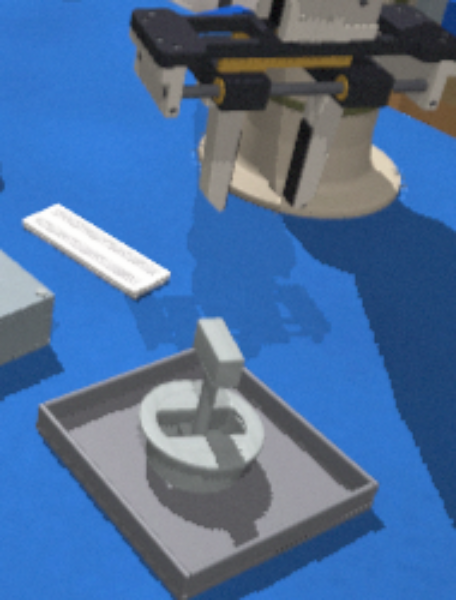

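The plug is upright in the tray at (203,430). The puller stands in it at (218,350), where a vertical rod should appear, and the gripper is well clear.

```bash
python3 -c "
from rig import order
print(order.sign_off())"
```

```text
the job is handed in; nothing more can be done
None
```

The plug is out of the housing and upright on the tray floor with the puller standing locked in it; I handed the job in at about 17.8 s, with the gripper open and clear above it.

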